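Clear a channel blank and hold it out over the rail anvil for sawing

TASK

Get the aluminium channel ready for sawing: pick it up with the loose offcuts in it and tip them all off into the steel scrap pan, then lay the empty channel back flat along the rail anvil about where it lay, with its white line still well short of the anvil's far end. Then slide it outward along the rail, red end first, until the white line is flush with the anvil's far end, and finish while holding it there: it would tip over by itself, so keep its tail gripped or pressed down flat on the rail, square along it, with your hand behind the line, clear of the saw. Leave everything else on the bench where it is.

Things in the scene. Friction and masses are not known exactly. Their poses are not given: they have to be found in the camera images.
- rail_anvil: rail anvil: a 180 mm long offcut of light railway rail, bolted upright to the bench (it cannot move). Origin at the centre of its underside; x along its length towards its far end (the end away from the robot, its flanks painted yellow over the last 16 mm), z up. Flat steel top 43 mm wide at 79 mm above the bench; below the 21 mm deep head is a 9 mm web and a foot 79 mm wide; four foot clips with nuts reach 62 mm to either side and 24 mm high
- rail_end (a point): middle of the top edge of the rail anvil's far end: 90 mm along x from the anvil's origin, 79 mm above the bench, axes as the anvil's
- channel: straight aluminium U-channel, open side up, 280 mm long, 60 mm wide, 20 mm high outside, floor and both side flanges 4 mm thick, both ends open; about 0.28 kg, plus 0.27 kg of offcuts. It starts lying along the rail's top with its middle over the rail. Origin at the centre of its underside; x along it towards the red-painted end (last 40 mm), z up. Bare oily metal: the offcuts begin to slide along it at a slope of about 19 to 25 degrees
- channel_line (a point): middle, on the underside, of the white saw line that runs round the channel in a blue band 34 mm wide: 30 mm behind the channel's origin, so 110 mm from the plain (tail) end and 170 mm from the red end; axes as the channel's
- offcut_square: steel square-bar offcut 24 x 24 x 26 mm high, loose in the channel; origin at the centre of its underside; 0.10 kg
- offcut_hex: brass hexagon-bar offcut 25 mm across flats, 24 mm high, loose in the channel; origin at the centre of its underside; 0.09 kg
- offcut_round: dark steel round offcut, 26 mm diameter, 20 mm high, standing loose in the channel; origin at the centre of its underside; 0.08 kg
- scrap_pan: open stainless scrap pan standing fixed on the bench, 260 mm along its x, 200 mm along its y, 45 mm high to the rim (50 mm with its rolled edge), walls and floor 4 mm; origin at the centre of its underside
- wrench: bystander: open/ring spanner 180 mm long, 8 mm high, lying along its x between anvil and pan; origin under its middle
- hammer: bystander: hammer 260 mm long with wooden handle, 26 mm high, lying along its x at the left side; origin under its middle
- square: bystander: machinist's try square lying flat, blade 160 x 25 mm along its x, stock 90 mm, 14 mm high; origin under its middle
- hacksaw: bystander: blue hacksaw with orange handle lying flat along its x at the right side, 410 x 110 mm, 24 mm high; origin under its middle
- cone: bystander: turned steel cone, 68 mm base diameter, 52 mm high; origin under its centre
- spring: bystander: steel compression spring standing upright, 41 mm diameter, 70 mm high; origin under its centre
There are look-alikes about, which are no part of the job. What is shaped like the rail_anvil but turquoise is not meant.

How it is judged:
By the outcome, as a careful person would: the job done as asked, in the order asked, and still so for the second after the job is handed in, while the arm keeps its last pose, push and grip.
It also fails if it takes over 64 s, if anything falls off the work surface, if the arm or the gripper's body presses on something with over 40 N, if the wrist force passes 120 N, or if a joint passes its speed limit or range.

ROBOT

A 7-joint arm with a two-finger parallel gripper is mounted at the origin on the work surface. World frame = base frame: x ahead of the robot, y to its left, z up, the work surface at z = 0. Lengths are in m, angles in rad, forces in N, time in s.
With the tool pointing down it reaches from about 0.4 to 0.925 m from the base axis. Payload 4.1 kg.
Tool frame: the origin (TCP) lies on the centre line of the jaws, within the pads' length; the fingertips stand 19 mm ahead of it and the grasp point (between the pads) is the TCP; z points along the fingers, y is the line along which they close (so a half turn about z gives the same grasp; the last joint's range is limited). The gripper opens to 85 mm and grips with 20 to 120 N. Pads are 22 mm wide; open, the fingers measure 114 mm over their backs; the gripper's body (76 mm by 85 mm) begins 54 mm behind the grasp point. The pads swing forward as they close: fully open they stand 13 mm farther back than shut.
Start: joints at [-1.298, 0.398, 0.045, 1.537, -0.019, 1.207, -0.051], TCP at [0.236, 0.606, 0.223] pointing down, gripper open.
Joint ranges: [-2.82, 2.82], [-0.49, 2.23], [-1.37, 1.46], [0, 2.46], [-1.36, 4.5], [0.23, 2], [-2.94, 2.94]. Speed limits (rad/s): [2.57, 2.57, 3.14, 3.14, 3.14, 3.14, 3.14].

INTERFACE

Orientations are given as a unit quaternion [w, x, y, z].
In Python, from station import * gives the robot as it stands.
- The arm moves only by the tool drive_tool, never from a script. Its argument "increments" is a list of rows, each a list of 3 entries, a list of its own where there are three numbers: the shift along the tool's x, y, z in cm, then the turn, a rotation vector about the tool's x, y, z in degrees, then the opening, from 0 (shut) to 1 (fully open). In form: [[[tx, ty, tz], [rx, ry, rz], fingers], ...]. A call has exactly 10 rows; each row shifts and turns the commanded pose from where the row before left it, along the tool's axes as they then stand; what a row does not reach is not made up. A row lasts 1/12 s, in which the tool goes at most 41.7 mm and 7.16 degrees, less where a joint would pass 70% of its speed; a pose out of reach is approached as far as the arm can. A call with a gripper value outside its range is refused whole. The fingers move at their own pace and stop on an object; the grip force is fixed at half the most. Time passes only in rows, so rows that do not move let the fingers close, or fill a call up. It gives the time, the measured TCP pose, the force, the opening and the grip force at its end, in the units of the state.
- state(): the state, without advancing time (a new reading comes with each control period).
- snapshot(name): name is "side" or "top"; returns the picture (420x560x3 uint8, blue, green, red); there is no depth.
- get_calibration(name): a dict with "intrinsics" (3x3 intrinsics, pixels), "world_from_camera" (4x4, takes a point from camera to world coordinates). Camera axes: x right, y up, looking along -z (the intrinsics and any distortion apply to the point x, -y, -z); pixel columns grow to the right and rows downward; lengths in m; the calibration is good to about 2 mm. A picture is of the moment at which its call begins. get_calibration takes no time and is no camera call.
- finish_job(): hands the job in; it is judged then, once.
Trained networks look in the newest picture that a camera, given by its name, has taken for a name from the list of things; names that differ only in an ending like _2 or _b are one class to them, and where a whole thing is asked for, a point or a joint stands for the part that bears it (a point fixed in the world has none). Each returns a list of dicts, best first, with "conf" (0 to 1); they miss things now and then, are a little off and sometimes report something else, mostly with a low value. They report only what shows in the picture. A call takes as long as a camera call. They do not tell look-alikes from the thing itself.
- cut_out(camera, query): "mask" (420x560 bool, what is visible of it) and "at" ([column, row] in pixels, amid what is visible of it).
The state is a dict: "clock": time; "joint_positions": joint angles; "joint_vel": joint speeds; "joint_efforts": joint torques, N m; "eef_pos": TCP position; "tcp_rot": TCP orientation; "force": force on the tool from outside, world axes, zero at the start; "ft_torque": the same for the moment, N m; "width": opening from 0.0 (shut) to 1.0 (fully open); "finger_force": force on a finger pad.
Only numpy, scipy, OpenCV 4.12 (cv2) and the standard library are available. Lean on these libraries where they do the work, as an engineer would, in place of code of your own. Each camera call takes 0.05 s, during which the arm holds its last target. There are 200 camera calls.

## Working session

There is one attempt and no reset: what is moved stays moved. The work goes in short steps, Python scripts to look and compute and a tool call to move; the robot and the scene stay as the last step left them, time stands still between calls to the robot, and variables do not carry over. Pictures are saved under pics/ and viewed, at most 10 in all, crops included, and the job is handed in when it is done.

Besides the shell and the picture viewer there is one more tool, called after "Call:" in YAML: its name, and indented under it one key for each argument. drive_tool: Moves the arm, as the interface text tells. Its arguments: {"type":"object","properties":{"increments":{"type":"array"}},"required":["increments"]}

```bash
ls; mkdir -p pics
python3 - <<'E'
from station import *
import cv2
for n in("side","top"):
    cv2.imwrite(f"pics/{n}0.png",cv2.resize(snapshot(n),(784,588)))
    c=get_calibration(n);print(c)
print(state())
E
```

```text
pics
{'intrinsics': array([[458.49433925,   0.        , 280.26370892],
       [  0.        , 458.49433925, 205.27502796],
       [  0.        ,   0.        ,   1.        ]]), 'world_from_camera': array([[ 0.92915368,  0.20805112, -0.30559478,  0.16079538],
       [-0.36966987,  0.51347567, -0.77439455, -0.95096691],
       [-0.00419817,  0.83250073,  0.55400804,  0.78043199],
       [ 0.        ,  0.        ,  0.        ,  1.        ]])}
{'intrinsics': array([[414.89730682,   0.        , 274.75808612],
       [  0.        , 414.89730682, 202.63109216],
       [  0.        ,   0.        ,   1.        ]]), 'world_from_camera': array([[-0.06390988,  0.9721184 , -0.22561328,  0.26566103],
       [-0.99794993, -0.06148811,  0.01775221,  0.00780352],
       [ 0.00338472,  0.2262853 ,  0.97405519,  1.19754023],
       [ 0.        ,  0.        ,  0.        ,  1.        ]])}
{'clock': 0.1, 'joint_positions': array([-1.29799725,  0.39910437,  0.04504452,  1.53775523, -0.01872695,
        1.20691945, -0.05068256]), 'joint_vel': array([ 0.00116531, -0.00181356,  0.00055068, -0.00144137,  0.00078602,
       -0.00077405, -0.00131024]), 'joint_efforts': array([ 3.49648079e-03, -4.76255322e+01,  1.37020335e+00, -2.54951012e+01,
        1.19506120e-02,  4.96573761e-03,  7.94150111e-06]), 'eef_pos': array([0.23589967, 0.60504752, 0.22177581]), 'tcp_rot': array([-1.13877596e-04,  1.84775402e-01,  9.82780379e-01, -8.74897659e-04]), 'force': array([ 0.72330165,  0.03256443, -0.15229017]), 'ft_torque': array([0.03775047, 0.00861123, 0.03930563]), 'finger_force': 0.0, 'width': 1.0011904216360177}
```

View pics/side0.png

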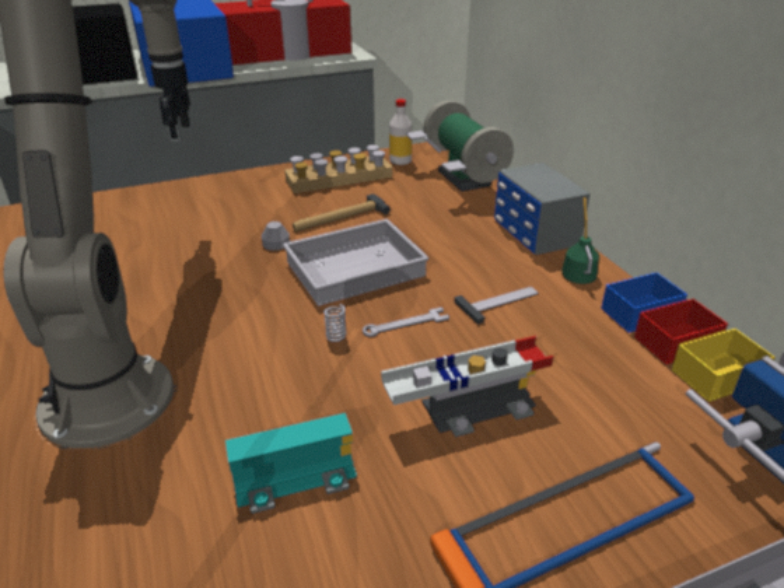

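View pics/top0.png

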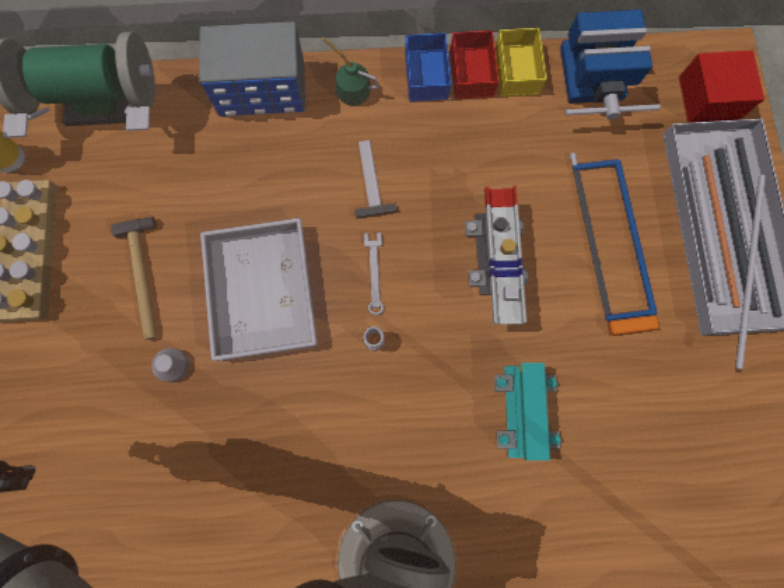

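The turquoise rail (top view ~(530,410), side ~(290,460)) is the look-alike. The dark rail with yellow end flanks under the channel, at side ~(480,395) and top ~(490,255), is the anvil that's meant. Next I'll measure with the masks and check the result in an enlarged crop.

```bash
cat > h.py <<'E'
from station import *
import cv2, numpy as np
from scipy.optimize import minimize
from scipy.spatial.transform import Rotation as R
C={n:get_calibration(n) for n in("side","top")}
def proj(n,P):
    T=np.linalg.inv(C[n]["world_from_camera"]);p=np.atleast_2d(P)@T[:3,:3].T+T[:3,3]
    q=p*[1,-1,-1]@C[n]["intrinsics"].T
    return q[:,:2]/q[:,2:]
def unproj(n,uv,z):
    uv=np.atleast_2d(uv);K=C[n]["intrinsics"];T=C[n]["world_from_camera"]
    d=np.c_[uv,np.ones(len(uv))]@np.linalg.inv(K).T*[1,-1,-1]@T[:3,:3].T
    return T[:3,3]+d*((z-T[2,3])/d[:,2])[:,None]
def box(l,w,z0,z1):
    return np.array([[a*l/2,b*w/2,c] for a in(-1,1) for b in(-1,1) for c in(z0,z1)])
def place(B,p):
    c,s=np.cos(p[2]),np.sin(p[2]);return np.c_[B[:,0]*c-B[:,1]*s+p[0],B[:,0]*s+B[:,1]*c+p[1],B[:,2]]
def fit(masks,B,p0):
    def f(p):
        t=0
        for n,m in masks.items():
            h=cv2.convexHull((proj(n,place(B,p))*16).astype(np.int32));a=np.zeros(m.shape,np.uint8)
            cv2.fillConvexPoly(a,h,255,cv2.LINE_AA,4);a=a/255.
            t+=1-np.minimum(a,m).sum()/np.maximum(a,m).sum()
        return t
    r=minimize(f,p0,method="Nelder-Mead",options=dict(initial_simplex=np.array(p0)+np.array([[0,0,0],[.02,0,0],[0,.02,0],[0,0,.1]]),xatol=1e-4,fatol=1e-5))
    return r.x,r.fun
def hull_mask(m):
    a=np.zeros(m.shape,np.uint8);cs,_=cv2.findContours(m.astype(np.uint8),0,2);c=max(cs,key=cv2.contourArea)
    cv2.fillConvexPoly(a,cv2.convexHull(c),1);return a.astype(float)
E
python3 - <<'E'
from h import *
im={n:snapshot(n) for n in C}
M={}
for q in("channel","scrap_pan","rail_anvil","offcut_square","offcut_hex","offcut_round","wrench","spring"):
    for n in C:
        for r in cut_out(n,q)[:2]:
            print(q,n,round(r["conf"],2),np.round(r["at"]),r["mask"].sum(), np.round(unproj(n,r["at"],.08 if q[0] in"ocr" else .02)[0],3))
            M.setdefault((q,n),r["mask"])
p,f=fit({n:hull_mask(M["channel",n]) for n in C},box(.28,.06,.079,.099),[.56,-.11,0]);print("chan",p,f)
for n in C: print(n,fit({n:hull_mask(M["channel",n])},box(.28,.06,.079,.099),p))
pp,f=fit({n:hull_mask(M["scrap_pan",n]) for n in C},box(.26,.2,0,.05),[.56,.25,1.5]);print("pan",pp,f)
tiles=[]
for n in C:
    b=im[n].copy();k=4;b=cv2.resize(b,None,fx=k,fy=k,interpolation=2)
    for pt in (proj(n,place(box(.28,.06,.079,.099),p))+.5)*k: cv2.circle(b,tuple(int(v) for v in pt),3,(0,255,0),-1)
    for pt in (proj(n,place(np.array([[-.03,0,.079],[-.03,.03,.099],[-.03,-.03,.099],[.1,.03,.099],[.1,-.03,.099]]),p))+.5)*k: cv2.circle(b,tuple(int(v) for v in pt),3,(0,0,255),-1)
    c=proj(n,[[p[0],p[1],.06]])[0]*k
    tiles.append(b[int(c[1])-300:int(c[1])+300,int(c[0])-(270 if n=="side" else 130):int(c[0])+(270 if n=="side" else 130)])
cv2.imwrite("pics/crop1.png",np.hstack(tiles))
E
```

```text
channel side 0.89 [325. 268.] 2493 [ 0.545 -0.252  0.08 ]
channel side 0.65 [254. 187.] 4048 [0.513 0.148 0.08 ]
channel top 0.69 [100. 186.] 1035 [0.602 0.469 0.08 ]
channel top 0.58 [357. 183.] 1932 [ 0.567 -0.247  0.08 ]
scrap_pan side 0.64 [254. 186.] 4030 [0.543 0.248 0.02 ]
scrap_pan side 0.39 [237. 231.] 325 [0.422 0.038 0.02 ]
scrap_pan top 0.56 [181. 206.] 6984 [0.546 0.258 0.02 ]
rail_anvil side 0.67 [207. 329.] 4456 [ 0.251 -0.326  0.08 ]
rail_anvil side 0.2 [330. 264.] 2446 [ 0.563 -0.241  0.08 ]
rail_anvil top 0.91 [340. 182.] 719 [ 0.573 -0.198  0.08 ]
rail_anvil top 0.9 [377. 293.] 2361 [ 0.264 -0.267  0.08 ]
offcut_square side 0.75 [300. 270.] 153 [ 0.491 -0.234  0.08 ]
offcut_square side 0.5 [325. 266.] 2552 [ 0.55  -0.244  0.08 ]
offcut_square top 0.46 [366. 209.] 111 [ 0.491 -0.262  0.08 ]
offcut_hex side 0.62 [339. 262.] 106 [ 0.586 -0.245  0.08 ]
offcut_hex top 0.57 [365. 173.] 72 [ 0.593 -0.272  0.08 ]
offcut_round side 0.23 [343. 288.] 2091 [ 0.554 -0.324  0.08 ]
wrench side 0.92 [288. 229.] 339 [ 0.555 -0.008  0.02 ]
wrench top 0.82 [269. 192.] 381 [0.571 0.001 0.02 ]
spring side 0.68 [238. 231.] 284 [0.425 0.036 0.02 ]
spring side 0.58 [323. 265.] 2359 [ 0.581 -0.178  0.02 ]
chan [ 0.56 -0.11  0.  ] 2.0
side (array([ 0.56, -0.11,  0.  ]), np.float64(1.0))
top (array([ 0.56, -0.11,  0.  ]), np.float64(1.0))
pan [0.54345182 0.24781826 2.00066777] 0.5226042109487595
```

View pics/crop1.png

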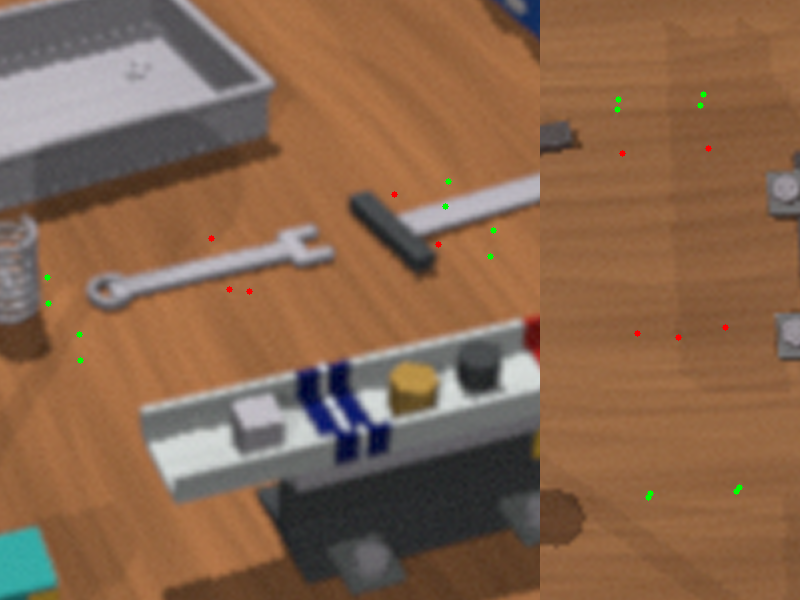

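The crop shows a bad starting guess for the fit. The channel with its offcuts (square, blue band, hex, round) is really near (0.56,-0.25), on the dark anvil with the yellow end. I'll refit there.

Run:
```python
from h import *
im={n:snapshot(n) for n in C}
def mask(n,q,at):
    return hull_mask(min(cut_out(n,q),key=lambda r:np.hypot(*(np.array(r["at"])-at))+200*(at is None))["mask"])
mc={"side":mask("side","channel",[325,268]),"top":mask("top","channel",[357,183])}
B=box(.28,.06,.079,.099)
p,f=fit(mc,B,[.555,-.25,0]);print("chan",p,f)
for n in C: print(n,fit({n:mc[n]},B,p))
mp={"side":mask("side","scrap_pan",[254,186]),"top":mask("top","scrap_pan",[181,206])}
pp=min((fit(mp,box(.26,.2,0,.05),[.545,.25,y]) for y in(0,-.1,.1)),key=lambda r:r[1]);print("pan",pp)
for at in([340,182],): 
    m=min(cut_out("top","rail_anvil"),key=lambda r:abs(r["at"][0]-340))["mask"];rc=cv2.minAreaRect(np.argwhere(m)[:,::-1].astype(np.float32));print(rc)
tiles=[]
k=4
for n,w in(("side",270),("top",130)):
    b=cv2.resize(im[n],None,fx=k,fy=k,interpolation=2)
    def dots(P,col):
        for pt in (proj(n,place(np.array(P),p))+.5)*k: cv2.circle(b,tuple(int(v) for v in pt),3,col,-1)
    dots(B,(0,255,0));dots([[-.03,.03,.099],[-.03,-.03,.099],[-.03,-.03,.079],[.1,.03,.099],[.1,-.03,.099],[.1,-.03,.079]],(0,0,255))
    dots([[.09,-.0215,.079],[.09,-.0215,.058],[-.09,-.0215,.079],[-.09,-.0215,.058],[.074,-.0215,.068]],(255,0,255))
    c=proj(n,[[p[0],p[1],.06]])[0]*k
    tiles.append(b[int(c[1])-300:int(c[1])+300,int(c[0])-w:int(c[0])+w])
cv2.imwrite("pics/crop2.png",np.hstack(tiles))
```

```text
chan [ 0.5689544  -0.25201094 -0.04199622] 0.09101480204048207
side (array([ 0.56763077, -0.25195068, -0.03874373]), np.float64(0.04688517659077096))
top (array([ 0.56916742, -0.25202184, -0.04217385]), np.float64(0.043447744937946564))
pan (array([0.54317765, 0.24723667, 0.09028227]), np.float64(0.06876741791098573))
((354.0233154296875, 180.87353515625), (57.38802719116211, 42.105342864990234), 86.42366790771484)
```

View pics/crop2.png

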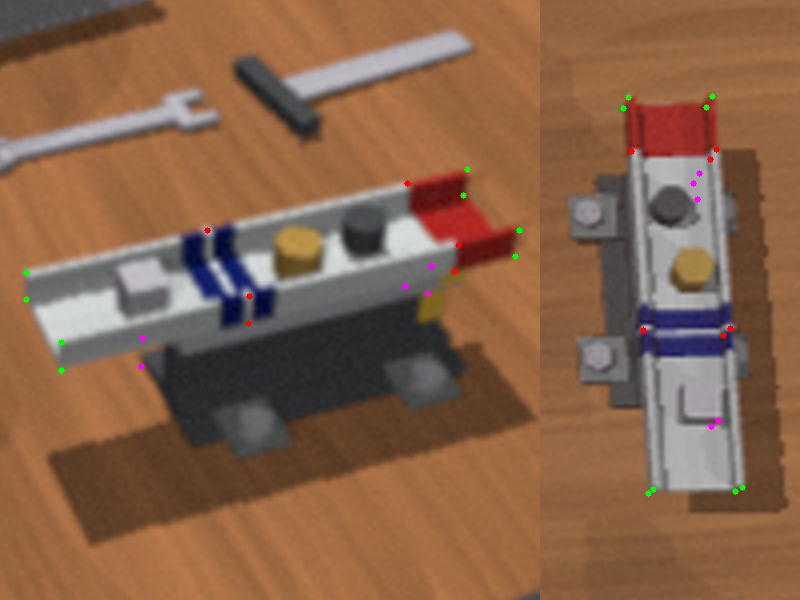

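The refit lands on the channel at (0.569,-0.252), yaw -0.042. The white line, the red boundary and the corners agree to about 1 px. The pan is at (0.543,0.247). The anvil is the dark rail with yellow flanks (crop (440,300)), and I'll measure it once it's uncovered. I'll approach now and grip near the centre of mass.

Call:
drive_tool:
  increments:
    - [[0,0,0],[0,0,-6.3],1]
    - [[0,0,0],[0,0,-6.3],1]
    - [[0,0,0],[0,0,-6.3],1]
    - [[-1.32,-3,0],[0,0,0],1]
    - [[-1.32,-3,0],[0,0,0],1]
    - [[-1.32,-3,0],[0,0,0],1]
    - [[-1.32,-3,0],[0,0,0],1]
    - [[-1.32,-3,0],[0,0,0],1]
    - [[-1.32,-3,0],[0,0,0],1]
    - [[-1.32,-3,0],[0,0,0],1]

```text
clock: 2.18
eef_pos: [0.3201, 0.3904, 0.2229]
tcp_rot: [0.0, 0.021, 1.0, 0.0]
force: [0.6, 0.8, -0.2]
width: 1.001
finger_force: 0.0
```

Call:
drive_tool:
  increments:
    - [[-1.32,-3,0],[0,0,0],1]
    - [[-1.32,-3,0],[0,0,0],1]
    - [[-1.32,-3,0],[0,0,0],1]
    - [[-1.32,-3,0],[0,0,0],1]
    - [[-1.32,-3,0],[0,0,0],1]
    - [[-1.32,-3,0],[0,0,0],1]
    - [[-1.32,-3,0],[0,0,0],1]
    - [[-1.32,-3,0],[0,0,0],1]
    - [[-1.32,-3,0],[0,0,0],1]
    - [[-1.32,-3,0],[0,0,0],1]

```text
clock: 3.02
eef_pos: [0.4394, 0.0852, 0.2231]
tcp_rot: [0.0, 0.021, 1.0, 0.0]
force: [1.6, -0.0, 0.1]
width: 1.0
finger_force: 0.0
```

Call:
drive_tool:
  increments:
    - [[-1.32,-3,0],[0,0,0],1]
    - [[-1.32,-3,0],[0,0,0],1]
    - [[-1.32,-3,0],[0,0,0],1]
    - [[-1.32,-3,0],[0,0,0],1]
    - [[-1.32,-3,0],[0,0,0],1]
    - [[-1.32,-3,0],[0,0,0],1]
    - [[-1.32,-3,0],[0,0,0],1]
    - [[-1.32,-3,0],[0,0,0],1]
    - [[0,0,0],[0,0,0],1]
    - [[0,0,0],[0,0,0],1]

```text
clock: 3.85
eef_pos: [0.5344, -0.1599, 0.2227]
tcp_rot: [-0.0, 0.023, 1.0, -0.001]
force: [-0.6, 0.7, 0.4]
width: 0.998
finger_force: 0.0
```

```bash
cat >> h.py <<'E'
def rot(): 
    q=state()["tcp_rot"];return R.from_quat([q[1],q[2],q[3],q[0]])
def to(target,yaw=None,tilt=0):
    "tool-frame shift (cm) to target and, for tool x = -channel x, the turn (deg)"
    s=state();r=rot();print("clock",s["clock"],"pos",np.round(s["eef_pos"],4),"w",round(s["width"],3),"F",np.round(s["force"],1),"ff",round(s["finger_force"],1))
    print("tool x",np.round(r.as_matrix()[:,0],3),"z",np.round(r.as_matrix()[:,2],3))
    print("shift cm",np.round(r.inv().apply(np.array(target)-s["eef_pos"])*100,2))
    if yaw is not None:
        g=R.from_euler("z",yaw)*R.from_euler("y",tilt)*R.from_matrix(np.diag([-1.,1,-1]))
        print("turn deg",np.round(np.degrees((r.inv()*g).as_rotvec()),2))
E
python3 -c "
from h import *
to([.569,-.252,.087],-.041)"
```

```text
clock 3.85 pos [ 0.5344 -0.1599  0.2227] w 0.998 F [-0.6  0.7  0.4] ff 0.0
tool x [-0.999  0.046  0.   ] z [-0.    -0.001 -1.   ]
shift cm [-3.88 -9.03 13.58]
turn deg [-0.06 -0.   -0.29]
```

Call:
drive_tool:
  increments:
    - [[-1,-2.25,0],[0,0,0.1],1]
    - [[-1,-2.25,0],[0,0,0.1],1]
    - [[-0.94,-2.25,0],[0,0,0],1]
    - [[-0.94,-2.28,0],[0,0,0],1]
    - [[0,0,2.5],[0,0,0],1]
    - [[0,0,2.5],[0,0,0],1]
    - [[0,0,2.5],[0,0,0],1]
    - [[0,0,1],[0,0,0],1]
    - [[0,0,0],[0,0,0],1]
    - [[0,0,0],[0,0,0],1]

```text
clock: 4.68
eef_pos: [0.5696, -0.2485, 0.138]
tcp_rot: [0.0, 0.022, 1.0, 0.0]
force: [0.4, -0.1, 1.2]
width: 0.999
finger_force: 0.0
```

```bash
python3 -c "
from h import *
to([.569,-.252,.087],-.041)
for n in C: cv2.imwrite('pics/_'+n+'.png',snapshot(n))
a=[]
for n in C:
    b=cv2.imread('pics/_'+n+'.png');c=proj(n,[[.569,-.252,.1]])[0].astype(int);a.append(cv2.resize(b[c[1]-75:c[1]+75,c[0]-65:c[0]+65],None,fx=3,fy=4 and 3,interpolation=2))
cv2.imwrite('pics/grip1.png',np.hstack(a))"
```

```text
clock 4.6833 pos [ 0.5696 -0.2485  0.138 ] w 0.999 F [ 0.4 -0.1  1.2] ff 0.0
tool x [-0.999  0.044 -0.   ] z [ 0.     0.001 -1.   ]
shift cm [ 0.04 -0.36  5.1 ]
turn deg [ 0.03  0.   -0.18]
```

View pics/grip1.png

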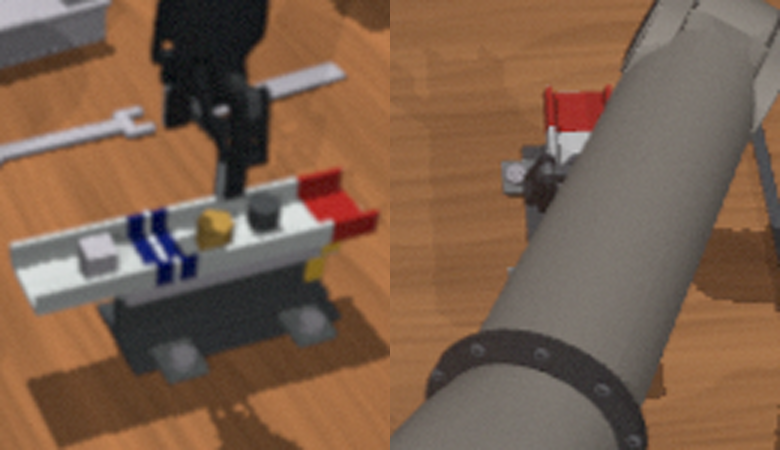

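```bash
python3 -c "
from h import *
c=proj('side',[[.569,-.252,.1]])[0].astype(int)
P=[[.5696,-.2485+d,z] for d in(-.0425,-.057,.0425,.057) for z in(.119,.132)]
print((proj('side',P)-c+[65,75])*3)
m=cut_out('side','offcut_hex')[0];print(m['conf'],m['at'],unproj('side',m['at'],.095))
"
```

```text
[[224.036231   237.69262953]
 [225.33752177 223.99345392]
 [233.62961698 249.99404659]
 [235.01597224 236.22858299]
 [171.85543082 170.78217819]
 [172.72181155 157.47867368]
 [163.5893675  160.18276181]
 [164.39115631 146.94737608]]
0.73 [342.8, 287.9] [[ 0.54488535 -0.33670876  0.095     ]]
```

Call:
drive_tool:
  increments:
    - [[0,-0.36,0],[0,0,0],1]
    - [[0,0,1],[0,0,0],1]
    - [[0,0,1.5],[0,0,0],1]
    - [[0,0,1.5],[0,0,0],1]
    - [[0,0,1.1],[0,0,0],1]
    - [[0,0,0],[0,0,0],1]
    - [[0,0,0],[0,0,0],1]
    - [[0,0,0],[0,0,0],1]
    - [[0,0,0],[0,0,0],1]
    - [[0,0,0],[0,0,0],1]

```text
clock: 5.67
eef_pos: [0.5697, -0.2534, 0.0876]
tcp_rot: [0.001, 0.023, 1.0, -0.0]
force: [0.7, 0.5, -1.0]
width: 0.998
finger_force: 0.0
```

```bash
python3 -c "
from h import *
to([.569,-.252,.087],-.041)
b=snapshot('side');c=proj('side',[[.569,-.252,.1]])[0].astype(int);k=5
b=cv2.resize(b[c[1]-60:c[1]+50,c[0]-70:c[0]+70],None,fx=k,fy=k,interpolation=2)
s=state()['eef_pos']
for d in(-.0425,.0425):
  for z in(.006,.019):
    q=(proj('side',[[s[0],s[1]+d,s[2]-z]])[0]-c+[70,60])*k;cv2.circle(b,(int(q[0]),int(q[1])),3,(0,255,0),-1)
cv2.imwrite('pics/grip2.png',b)"
```

```text
clock 5.6667 pos [ 0.5697 -0.2534  0.0876] w 0.998 F [ 0.7  0.5 -1. ] ff 0.0
tool x [-0.999  0.045 -0.002] z [ 0.002 -0.    -1.   ]
shift cm [0.07 0.13 0.06]
turn deg [-0.02  0.09 -0.25]
```

View pics/grip2.png

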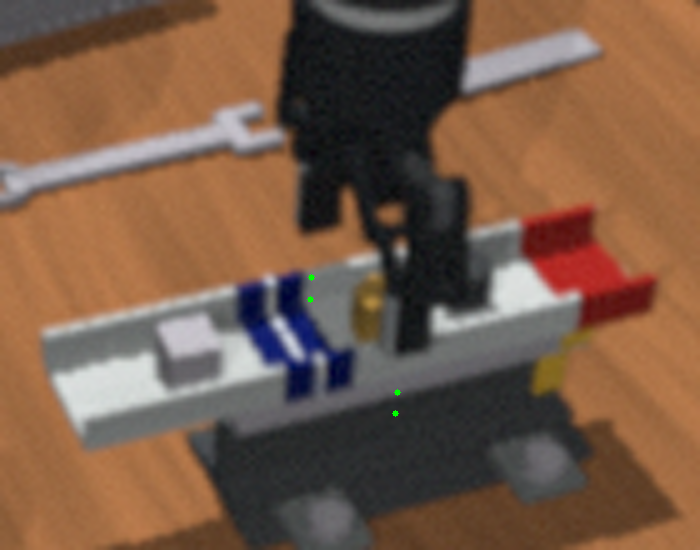

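The side crop shows both fingertips about 20 mm higher than predicted (near tip at (412,350), predicted (397,393)). They straddle the channel but are above the flange. Going 12 mm lower is safe either way.

Call:
drive_tool:
  increments:
    - [[0,0.13,0.6],[0,0,0],1]
    - [[0,0,0.6],[0,0,0],1]
    - [[0,0,0],[0,0,0],1]
    - [[0,0,0],[0,0,0],0]
    - [[0,0,0],[0,0,0],0]
    - [[0,0,0],[0,0,0],0]
    - [[0,0,0],[0,0,0],0]
    - [[0,0,0],[0,0,0],0]
    - [[0,0,0],[0,0,0],0]
    - [[0,0,0],[0,0,0],0]

```text
clock: 6.55
eef_pos: [0.5694, -0.2521, 0.0751]
tcp_rot: [0.0, 0.023, 1.0, -0.0]
force: [0.3, 0.2, 3.4]
width: 0.68
finger_force: 66.1
```

```bash
python3 -c "
from h import *
to([.569,-.252,.076],-.041)
b=snapshot('side');c=proj('side',[[.569,-.252,.1]])[0].astype(int);k=5
b=cv2.resize(b[c[1]-60:c[1]+50,c[0]-70:c[0]+70],None,fx=k,fy=k,interpolation=2)
cv2.imwrite('pics/grip3.png',b)"
```

```text
clock 6.55 pos [ 0.5694 -0.2521  0.0751] w 0.68 F [0.3 0.2 3.4] ff 66.1
tool x [-0.999  0.046 -0.001] z [ 0.001 -0.    -1.   ]
shift cm [ 0.04  0.01 -0.09]
turn deg [-0.02  0.05 -0.26]
```

View pics/grip3.png

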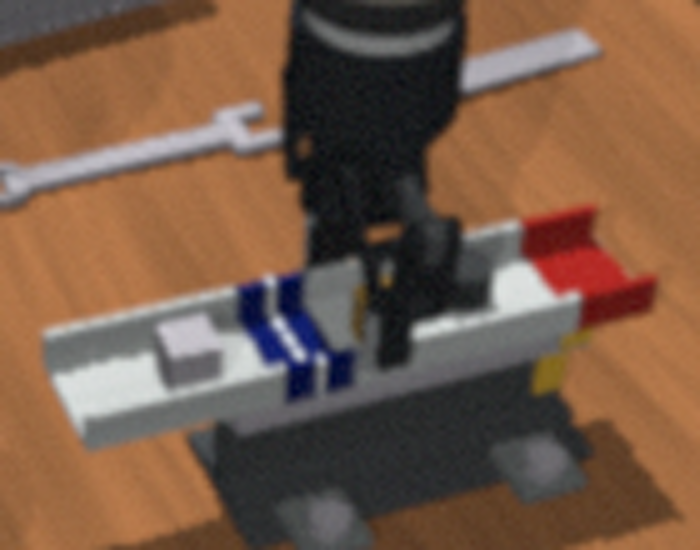

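The grip is right: the pads cover most of the flange near the middle (tip at (393,365)) and the width is 0.68, about 58 mm. Lifting.

Call:
drive_tool:
  increments:
    - [[0,0,-0.3],[0,0,0],0]
    - [[0,0,-0.7],[0,0,0],0]
    - [[0,0,-1.2],[0,0,0],0]
    - [[0,0,-1.7],[0,0,0],0]
    - [[0,0,-2],[0,0,0],0]
    - [[0,0,-2],[0,0,0],0]
    - [[0,0,-2],[0,0,0],0]
    - [[0,0,-1.5],[0,0,0],0]
    - [[0,0.3,-0.8],[0,0,0],0]
    - [[0,0.6,-0.3],[0,0,0],0]

```text
clock: 7.43
eef_pos: [0.5697, -0.2438, 0.2015]
tcp_rot: [0.001, 0.023, 1.0, -0.001]
force: [0.3, -0.8, -6.0]
width: 0.681
finger_force: 65.8
```

```bash
python3 -c "
from h import *
to([.67,.25,.2],-.041)
for n in C: cv2.imwrite('pics/lift_'+n+'.png',snapshot(n))
b=cv2.imread('pics/lift_side.png')[150:330,230:430];cv2.imwrite('pics/lift.png',cv2.resize(b,None,fx=3.3,fy=3.3,interpolation=2))"
```

```text
clock 7.4333 pos [ 0.5697 -0.2438  0.2015] w 0.681 F [ 0.3 -0.8 -6. ] ff 65.8
tool x [-0.999  0.047 -0.002] z [ 0.002 -0.001 -1.   ]
shift cm [-7.7  49.8   0.11]
turn deg [-0.07  0.14 -0.34]
```

View pics/lift.png

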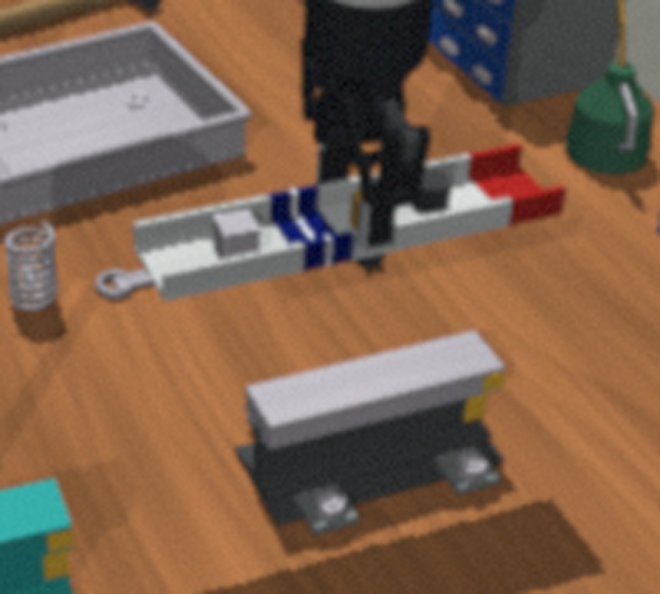

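The channel is held level with all three offcuts in it (square (237,235), hex by the finger, round (430,190)). The anvil top is clear, with corners near (248,387), (475,333), (503,368) and (262,425). Next: fit the anvil and carry the channel to the pan.

Run:
```python
from h import *
b=cv2.imread('pics/lift_side.png')
cr=np.array([[248,387],[475,333],[503,368],[264,425]])/3.3-.5+[230,150]
print(np.round(unproj('side',cr,.079),4))
g=cv2.cvtColor(b,cv2.COLOR_BGR2HSV);m=((g[...,1]<50)&(g[...,2]>125)).astype(np.uint8)
roi=np.zeros_like(m);cv2.fillConvexPoly(roi,cv2.convexHull((cr+3*np.sign(cr-cr.mean(0))).astype(np.int32)),1);m&=roi
print(m.sum(), [int(v) for v in g[int(cr[:,1].mean()),int(cr[:,0].mean())]])
for B in (box(.18,.043,.079,.079),): print(fit({'side':m.astype(float)},B,[.56,-.252,-.04]))
t=cut_out('top','rail_anvil');print([(r['conf'],r['at']) for r in t])
m=hull_mask(cut_out('side','rail_anvil')[0]['mask']);print(m.sum())
```

```text
[[ 0.5054 -0.2285  0.079 ]
 [ 0.6828 -0.2364  0.079 ]
 [ 0.6807 -0.2775  0.079 ]
 [ 0.4996 -0.2677  0.079 ]]
934 [133, 9, 196]
(array([ 0.59264085, -0.25069683,  0.01736366]), np.float64(0.12836049589079257))
[(0.82, [379.9, 303.5]), (0.72, [338.1, 166.2])]
3795.0
```

Call:
drive_tool:
  increments:
    - [[-0.1,1,0],[0,0,0],0]
    - [[-0.2,1.5,0],[0,0,0],0]
    - [[-0.3,2,0],[0,0,0],0]
    - [[-0.4,2.2,0],[0,0,0],0]
    - [[-0.4,2.2,0],[0,0,0],0]
    - [[-0.4,2.2,0],[0,0,0],0]
    - [[-0.4,2.2,0],[0,0,0],0]
    - [[-0.4,2.2,0],[0,0,0],0]
    - [[-0.4,2.2,0],[0,0,0],0]
    - [[-0.4,2.2,0],[0,0,0],0]

```text
clock: 8.47
eef_pos: [0.612, -0.0436, 0.1987]
tcp_rot: [-0.001, 0.023, 1.0, 0.0]
force: [0.4, -0.7, -5.0]
width: 0.685
finger_force: 65.8
```

Call:
drive_tool:
  increments:
    - [[-0.4,2.2,0],[0,0,0],0]
    - [[-0.4,2.2,0],[0,0,0],0]
    - [[-0.4,2.2,0],[0,0,0],0]
    - [[-0.4,2.2,0],[0,0,0],0]
    - [[-0.4,2.2,0],[0,0,0],0]
    - [[-0.4,2.2,0],[0,0,0],0]
    - [[-0.4,2.2,0],[0,0,0],0]
    - [[-0.4,2.2,0],[0,0,0],0]
    - [[-0.4,2.2,0],[0,0,0],0]
    - [[-0.4,2.2,0],[0,0,0],0]

```text
clock: 9.3
eef_pos: [0.6617, 0.1742, 0.1983]
tcp_rot: [-0.001, 0.023, 1.0, -0.0]
force: [-0.0, -0.2, -6.4]
width: 0.682
finger_force: 65.8
```

Call:
drive_tool:
  increments:
    - [[-0.3,2.2,0],[0,0,0],0]
    - [[-0.3,2,0],[0,0,0],0]
    - [[-0.2,1.5,0],[0,0,0],0]
    - [[-0.2,1,0],[0,0,0],0]
    - [[-0.1,0.6,0],[0,0,0],0]
    - [[0,0.3,0],[0,0,0],0]
    - [[0,0,0],[0,0,0],0]
    - [[0,0,0],[0,0,0],0]
    - [[0,0,0],[0,0,0],0]
    - [[0,0,0],[0,0,0],0]

```text
clock: 10.13
eef_pos: [0.6771, 0.2463, 0.2]
tcp_rot: [0.0, 0.024, 1.0, -0.0]
force: [0.1, -0.2, -5.4]
width: 0.679
finger_force: 65.8
```

```bash
python3 -c "
from h import *
to([.69,.25,.2],-.041)"
```

```text
clock 10.1333 pos [0.6771 0.2463 0.2   ] w 0.679 F [ 0.1 -0.2 -5.4] ff 65.8
tool x [-0.999  0.047 -0.   ] z [ 0. -0. -1.]
shift cm [-1.27  0.43 -0.  ]
turn deg [-0.03  0.01 -0.36]
```

Rail top from the corners: 180 x 40 mm, far-end middle about (0.682,-0.257), yaw about -0.047, which fits the stated sizes. Now I'll lower a little and tip the channel tail-down over the pan.

Call:
drive_tool:
  increments:
    - [[0,0.2,0.5],[0,0,0],0]
    - [[0,0.2,1],[0,0,0],0]
    - [[0,0,0.8],[0,0,0],0]
    - [[0,0,0.2],[0,-3,0],0]
    - [[0,0,0],[0,-5,0],0]
    - [[0,0,0],[0,-5,0],0]
    - [[0,0,0],[0,-4,0],0]
    - [[0,0,0],[0,-3,0],0]
    - [[0,0,0],[0,-3,0],0]
    - [[0,0,0],[0,-3,0],0]

```text
clock: 10.97
eef_pos: [0.6754, 0.2518, 0.1734]
tcp_rot: [0.225, 0.022, 0.974, -0.005]
force: [0.6, 0.6, -6.3]
width: 0.681
finger_force: 66.3
```

Call:
drive_tool:
  increments:
    - [[0,0,0],[0,-2,0],0]
    - [[0,0,0],[0,-2,0],0]
    - [[0,0,0],[0,-2,0],0]
    - [[0,0,0],[0,-2,0],0]
    - [[0,0,0],[0,-2,0],0]
    - [[0,0,0],[0,-2,0],0]
    - [[0,0,0],[0,-2,0],0]
    - [[0,0,0],[0,-2,0],0]
    - [[0,0,0],[0,-2,0],0]
    - [[0,0,0],[0,-2,0],0]

```text
clock: 11.8
eef_pos: [0.6759, 0.2495, 0.1731]
tcp_rot: [0.37, 0.022, 0.929, -0.012]
force: [0.8, -0.9, -3.6]
width: 0.682
finger_force: 66.7
```

Call:
drive_tool:
  increments:
    - [[0,0,0],[0,0,0],0]
    - [[0,0,0],[0,0,0],0]
    - [[0,0,0],[0,0,0],0]
    - [[0,0,0],[0,0,0],0]
    - [[0,0,0],[0,0,0],0]
    - [[0,0,0],[0,0,0],0]
    - [[0,0,0],[0,0,0],0]
    - [[0,0,0],[0,0,0],0]
    - [[0,0,0],[0,0,0],0]
    - [[0,0,0],[0,0,0],0]

```text
clock: 12.63
eef_pos: [0.6767, 0.2488, 0.1737]
tcp_rot: [0.37, 0.023, 0.929, -0.012]
force: [-0.1, -0.0, -2.3]
width: 0.678
finger_force: 66.7
```

Run:
```python
from h import *
to([.69,.25,.2],-.041)
im={n:snapshot(n) for n in C}
for n in C: cv2.imwrite(f'pics/tip_{n}.png',im[n])
for q in("offcut_square","offcut_hex","offcut_round"):
    for n in C:
        for r in cut_out(n,q)[:2]: print(q,n,round(r["conf"],2),np.round(r["at"]),np.round(unproj(n,r["at"],.015)[0],3),r["mask"].sum())
a=cv2.resize(im["side"][110:290,170:350],None,fx=2.2,fy=2.2,interpolation=2);b=cv2.resize(im["top"][110:290,110:290],None,fx=2.2,fy=2.2,interpolation=2)
cv2.imwrite("pics/tip.png",np.hstack([a,b]))
# anvil: top-face mask, side cam, seeded by flood fill
cs=[]
for n,im_ in im.items():
    s=proj(n,[[.592,-.2525,.079]])[0].astype(int)
    mm=np.zeros((422,562),np.uint8);cv2.floodFill(im_.copy(),mm,(int(s[0]),int(s[1])),0,(9,)*3,(9,)*3,4|cv2.FLOODFILL_FIXED_RANGE|cv2.FLOODFILL_MASK_ONLY|(1<<8))
    m=cv2.morphologyEx(mm[1:-1,1:-1],cv2.MORPH_OPEN,np.ones((3,3)));m=hull_mask(m);print(n,im_[s[1],s[0]],m.sum(),fit({n:m},box(.18,.043,.079,.079),[.592,-.2525,-.047]))
```

```text
clock 12.6333 pos [0.6767 0.2488 0.1737] w 0.678 F [-0.1 -0.  -2.3] ff 66.7
tool x [-0.725  0.033 -0.688] z [ 0.687 -0.04  -0.726]
shift cm [-2.77  0.17 -1.  ]
turn deg [-0.56 43.48 -0.44]
offcut_square side 0.64 [234. 190.] [0.481 0.255 0.015] 78
offcut_square top 0.61 [183. 227.] [0.485 0.255 0.015] 99
offcut_hex side 0.56 [220. 191.] [0.436 0.267 0.015] 42
offcut_hex top 0.63 [181. 241.] [0.444 0.262 0.015] 59
offcut_hex top 0.55 [267. 193.] [0.571 0.008 0.015] 434
offcut_round top 0.52 [169. 224.] [0.495 0.296 0.015] 68
side [189 183 185] 864.0 (array([ 0.59494271, -0.2516059 , -0.00936979]), np.float64(0.19081148784402746))
top [171 166 171] 893.0 (array([ 0.59836061, -0.25363482, -0.034124  ]), np.float64(0.14120296157719459))
```

View pics/tip.png

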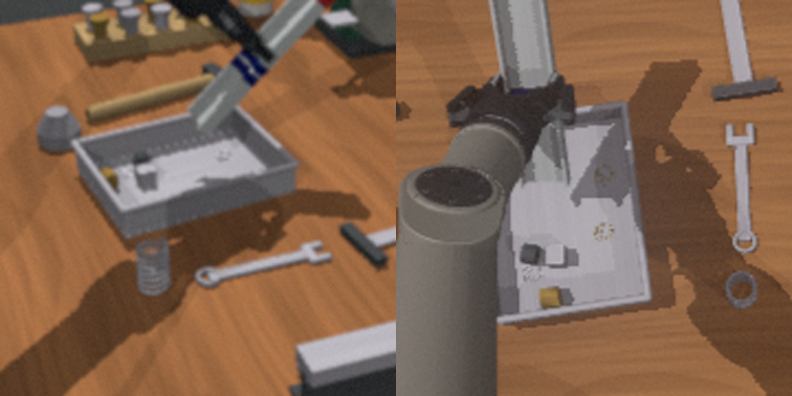

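All three offcuts lie in the pan (top crop: square (555,252), round (532,252), hex (550,297)) and the channel is empty. Now untilt and go back, measuring the rail edges precisely from the saved unobstructed pictures.

```bash
cat >> h.py <<'E'
from scipy.ndimage import map_coordinates, gaussian_filter
def edge_off(img,n,A,B,inn,span=.008,z=None):
    "world offset along direction inn of the strongest edge near segment A-B; median over segment, and spread"
    g=gaussian_filter(cv2.cvtColor(img,cv2.COLOR_BGR2GRAY).astype(float),.6);o=[];t=np.linspace(-span,span,81)
    for a in np.linspace(.12,.88,15):
        P=A+(B-A)*a+t[:,None]*inn;uv=proj(n,P)
        v=map_coordinates(g,[uv[:,1],uv[:,0]],order=1);d=gaussian_filter(np.gradient(v),4);o.append(t[np.argmax(abs(d[5:-5]))+5])
    return np.round(np.median(o)*1e3,1),np.round(np.std(o)*1e3,1)
E
python3 - <<'E'
from h import *
p=np.array([.592,-.2525,-.047])
c,s=np.cos(p[2]),np.sin(p[2]);ex=np.array([c,s,0]);ey=np.array([-s,c,0]);o=np.array([p[0],p[1],.079])
K=dict(far=(.09,-.0215,.09,.0215,ex),near=(-.09,-.0215,-.09,.0215,ex),left=(-.09,.0215,.09,.0215,ey),right=(-.09,-.0215,.09,-.0215,ey),leftN=(-.09,.0215,-.02,.0215,ey),leftF=(.02,.0215,.09,.0215,ey),rightN=(-.09,-.0215,-.02,-.0215,ey),rightF=(.02,-.0215,.09,-.0215,ey))
for f in("lift_side","tip_side","tip_top"):
    im=cv2.imread(f"pics/{f}.png");n=f.split("_")[1]
    print(f,{k:edge_off(im,n,o+v[0]*ex+v[1]*ey,o+v[2]*ex+v[3]*ey,v[4],.01) for k,v in K.items()})
E
```

```text
lift_side {'far': (np.float64(1.5), np.float64(0.4)), 'near': (np.float64(1.2), np.float64(0.3)), 'left': (np.float64(0.5), np.float64(0.5)), 'right': (np.float64(0.0), np.float64(0.6)), 'leftN': (np.float64(0.0), np.float64(0.4)), 'leftF': (np.float64(1.5), np.float64(0.6)), 'rightN': (np.float64(-1.0), np.float64(0.5)), 'rightF': (np.float64(0.8), np.float64(0.5))}
tip_side {'far': (np.float64(1.2), np.float64(0.4)), 'near': (np.float64(1.2), np.float64(0.3)), 'left': (np.float64(0.5), np.float64(0.5)), 'right': (np.float64(0.0), np.float64(0.5)), 'leftN': (np.float64(0.0), np.float64(0.5)), 'leftF': (np.float64(1.2), np.float64(0.6)), 'rightN': (np.float64(-1.0), np.float64(0.4)), 'rightF': (np.float64(0.8), np.float64(0.5))}
tip_top {'far': (np.float64(4.2), np.float64(0.5)), 'near': (np.float64(2.3), np.float64(0.1)), 'left': (np.float64(0.0), np.float64(0.7)), 'right': (np.float64(-1.0), np.float64(0.7)), 'leftN': (np.float64(-0.5), np.float64(0.4)), 'leftF': (np.float64(1.2), np.float64(0.5)), 'rightN': (np.float64(-2.0), np.float64(0.3)), 'rightF': (np.float64(-0.3), np.float64(0.3))}
```

Call:
drive_tool:
  increments:
    - [[0,0,0],[0,3.5,0],0]
    - [[0,0,0],[0,5,0],0]
    - [[0,0,0],[0,6,0],0]
    - [[0,0,0],[0,6,0],0]
    - [[0,0,0],[0,6,0],0]
    - [[0,0,0],[0,6,0],0]
    - [[0,0,-0.5],[0,6,0],0]
    - [[0,0,-1],[0,5,0],0]
    - [[0,0,-1],[0,0,0],0]
    - [[0,0,-0.5],[0,0,0],0]

```text
clock: 13.87
eef_pos: [0.677, 0.2475, 0.2037]
tcp_rot: [0.008, 0.028, 1.0, -0.004]
force: [-0.8, 0.7, -2.2]
width: 0.685
finger_force: 66.6
```

```bash
python3 -c "
from h import *
to([.569,-.252,.2],-.047)"
```

```text
clock 13.8667 pos [0.677  0.2475 0.2037] w 0.685 F [-0.8  0.7 -2.2] ff 66.6
tool x [-0.998  0.055 -0.016] z [ 0.016 -0.009 -1.   ]
shift cm [  8.03 -50.46   0.64]
turn deg [-0.46  0.93 -0.48]
```

Rail: centre (0.594,-0.2525), yaw -0.033, far end x about 0.684. Carrying the channel back.

Call:
drive_tool:
  increments:
    - [[0.2,-1,0],[-0.4,0.9,-1.2],0]
    - [[0.3,-2,0],[0,0,0],0]
    - [[0.5,-3,0],[0,0,0],0]
    - [[0.5,-3,0],[0,0,0],0]
    - [[0.5,-3,0],[0,0,0],0]
    - [[0.5,-3,0],[0,0,0],0]
    - [[0.5,-3,0],[0,0,0],0]
    - [[0.5,-3,0],[0,0,0],0]
    - [[0.5,-3,0],[0,0,0],0]
    - [[0.5,-3,0],[0,0,0],0]

```text
clock: 14.7
eef_pos: [0.6196, -0.02, 0.2037]
tcp_rot: [-0.001, 0.015, 1.0, -0.0]
force: [1.7, -0.5, -2.6]
width: 0.68
finger_force: 66.6
```

Call:
drive_tool:
  increments:
    - [[0.5,-3,0],[0,0,0],0]
    - [[0.5,-3,0],[0,0,0],0]
    - [[0.5,-3,0],[0,0,0],0]
    - [[0.5,-3,0],[0,0,0],0]
    - [[0.5,-3,0],[0,0,0],0]
    - [[0.4,-3,0],[0,0,0],0]
    - [[0.3,-2,0],[0,0,0],0]
    - [[0.2,-1,0],[0,0,0],0]
    - [[0,0,0],[0,0,0],0]
    - [[0,0,0],[0,0,0],0]

```text
clock: 15.53
eef_pos: [0.5804, -0.2266, 0.2037]
tcp_rot: [-0.001, 0.016, 1.0, 0.0]
force: [-0.2, 0.3, -3.3]
width: 0.682
finger_force: 66.6
```

```bash
python3 -c "
from h import *
to([.569,-.2518,.0755],-.034)"
```

```text
clock 15.5333 pos [ 0.5804 -0.2266  0.2037] w 0.682 F [-0.2  0.3 -3.3] ff 66.6
tool x [-1.     0.031  0.002] z [-0.002  0.001 -1.   ]
shift cm [ 1.03 -2.56 12.82]
turn deg [ 0.04 -0.12  0.17]
```

Call:
drive_tool:
  increments:
    - [[0.3,-0.8,1],[0,-0.1,0.15],0]
    - [[0.4,-1,2],[0,0,0],0]
    - [[0.33,-0.76,2],[0,0,0],0]
    - [[0,0,2],[0,0,0],0]
    - [[0,0,2],[0,0,0],0]
    - [[0,0,1.4],[0,0,0],0]
    - [[0,0,0.8],[0,0,0],0]
    - [[0,0,0.4],[0,0,0],0]
    - [[0,0,0],[0,0,0],0]
    - [[0,0,0],[0,0,0],0]

```text
clock: 16.37
eef_pos: [0.5699, -0.2535, 0.0882]
tcp_rot: [0.0, 0.017, 1.0, -0.0]
force: [-0.7, -0.2, -3.2]
width: 0.685
finger_force: 66.5
```

Run:
```python
from h import *
to([.569,-.2518,.0755],-.034)
m=cut_out;im=snapshot('side');r=min(cut_out('side','channel'),key=lambda r:np.hypot(*(np.array(r['at'])-[325,265])))
print(r['at'],r['conf'])
for z in(.0895,.084): print(fit({'side':hull_mask(r['mask'])},box(.28,.06,z,z+.02),[.569,-.252,-.035]))
```

```text
clock 16.3667 pos [ 0.5699 -0.2535  0.0882] w 0.685 F [-0.7 -0.2 -3.2] ff 66.5
tool x [-0.999  0.034 -0.   ] z [ 0.    -0.001 -1.   ]
shift cm [0.09 0.16 1.27]
turn deg [-0.05  0.    0.02]
[317.6, 263.4] 0.97
(array([ 0.56980351, -0.2488757 , -0.00435062]), np.float64(0.47747883594891727))
(array([ 0.56196261, -0.2428876 ,  0.00532799]), np.float64(0.47563147392507754))
```

Call:
drive_tool:
  increments:
    - [[0,0.1,0.6],[0,0,0],0]
    - [[0,0.05,0.4],[0,0,0],0]
    - [[0,0,0.2],[0,0,0],0]
    - [[0,0,0.1],[0,0,0],0]
    - [[0,0,0],[0,0,0],0]
    - [[0,0,0],[0,0,0],0]
    - [[0,0,0],[0,0,0],0]
    - [[0,0,0],[0,0,0],0]
    - [[0,0,0],[0,0,0],0]
    - [[0,0,0],[0,0,0],0]

```text
clock: 17.3
eef_pos: [0.5693, -0.2521, 0.0751]
tcp_rot: [-0.0, 0.017, 1.0, -0.0]
force: [-2.9, 2.4, 4.1]
width: 0.678
finger_force: 67.4
```

Run:
```python
from h import *
to([.569,-.2518,.0755],-.034)
print(state()['ft_torque'])
cv2.imwrite("pics/laid_side.png",snapshot('side'))
```

```text
clock 17.3 pos [ 0.5693 -0.2521  0.0751] w 0.678 F [-2.9  2.4  4.1] ff 67.4
tool x [-0.999  0.035  0.001] z [-0.001 -0.    -1.   ]
shift cm [ 0.03  0.03 -0.04]
turn deg [-0.01 -0.05 -0.03]
[0.49239889 0.47674228 0.04243412]
```

Call:
drive_tool:
  increments:
    - [[0,0,0],[0,0,0],1]
    - [[0,0,0],[0,0,0],1]
    - [[0,0,0],[0,0,0],1]
    - [[0,0,0],[0,0,0],1]
    - [[0,0,0],[0,0,0],1]
    - [[0,0,0],[0,0,0],1]
    - [[0.5,0,0],[0,0,0],1]
    - [[1,0,0],[0,0,0],1]
    - [[1.5,0,0],[0,0,0],1]
    - [[1.5,0,0],[0,0,0],1]

```text
clock: 18.18
eef_pos: [0.5228, -0.2507, 0.0746]
tcp_rot: [-0.001, 0.017, 1.0, -0.0]
force: [-0.3, -0.2, -1.1]
width: 1.002
finger_force: 0.0
```

Call:
drive_tool:
  increments:
    - [[1.5,0,0],[0,0,0],1]
    - [[1.5,0,0],[0,0,0],1]
    - [[1.5,0,0],[0,0,0],1]
    - [[1,0,0],[0,0,0],1]
    - [[0.5,0,0],[0,0,0],1]
    - [[0,0,0],[0,0,0],1]
    - [[0,0,0],[0,0,0],1]
    - [[0,0,0],[0,0,0],1]
    - [[0,0,0],[0,0,0],1]
    - [[0,0,0],[0,0,0],1]

```text
clock: 19.02
eef_pos: [0.4649, -0.2486, 0.0748]
tcp_rot: [-0.0, 0.017, 1.0, -0.0]
force: [-0.6, -0.2, 0.1]
width: 1.002
finger_force: 0.0
```

```bash
cat >> h.py <<'E'
def band(img,n,o,yaw,xs,y=0.,z=.083):
    "profile along channel floor; returns white line centre (m along yaw from o) from the two blue stripes"
    ex=np.array([np.cos(yaw),np.sin(yaw),0]);ey=np.array([-np.sin(yaw),np.cos(yaw),0]);out=[]
    for yy in y:
        P=np.array([o[0],o[1],z])+xs[:,None]*ex+yy*ey;uv=proj(n,P)
        f=img.astype(float);v=np.array([map_coordinates(f[...,k],[uv[:,1],uv[:,0]],order=1) for k in(0,2)])
        b=np.clip(v[0]-v[1]-20,0,None)   # blueness
        i=b>.35*b.max();out.append((xs[i].min()+xs[i].max())/2);w=xs[i].max()-xs[i].min()
    return np.round(np.array(out)*1e3,1),round(w*1e3,1)
E
python3 - <<'E'
from h import *
to([.4644,-.2482,.0755],-.034)
xs=np.arange(-.1,.06,.0005)
for n in C:
    im=snapshot(n);cv2.imwrite(f"pics/laid2_{n}.png",im);print(n,band(im,n,[.569,-.252],-.034,xs,(-.018,-.01,0,.01,.018)))
    r=[x for x in cut_out(n,'channel') if abs(unproj(n,x['at'],.085)[0][1]+.25)<.05]
    if r: print(r[0]['conf'],fit({n:hull_mask(r[0]['mask'])},box(.28,.06,.079,.099),[.569,-.252,-.035]))
E
```

```text
clock 19.0167 pos [ 0.4649 -0.2486  0.0748] w 1.002 F [-0.6 -0.2  0.1] ff 0.0
tool x [-0.999  0.034  0.001] z [-0.001 -0.001 -1.   ]
shift cm [ 0.06  0.03 -0.07]
turn deg [-0.04 -0.04  0.01]
side (array([-23.7, -26.5, -30. , -30. , -30.7]), np.float64(28.5))
0.82 (array([ 0.63171038, -0.25582359, -0.03712469]), np.float64(0.28209092878425657))
top (array([-19. , -25.2, -29. , -28.7, -25.2]), np.float64(21.5))
```

Call:
drive_tool:
  increments:
    - [[0,0.03,0],[0,0,0],0]
    - [[0,0,0],[0,0,0],0]
    - [[0,0,0],[0,0,0],0]
    - [[0,0,0],[0,0,0],0]
    - [[0,0,0],[0,0,0],0]
    - [[0,0,0],[0,0,0],0]
    - [[0,0,0],[0,0,0],0]
    - [[0,0,0],[0,0,0],0]
    - [[0,0,0],[0,0,0],0]
    - [[-0.3,0,0.02],[0,0,0],0]

```text
clock: 20.05
eef_pos: [0.4656, -0.2486, 0.075]
tcp_rot: [-0.002, 0.018, 1.0, 0.0]
force: [-5.9, 0.7, 11.1]
width: 0.683
finger_force: 68.4
```

Call:
drive_tool:
  increments:
    - [[-0.7,0,0],[0,0,0],0]
    - [[-1.2,0,0],[0,0,0],0]
    - [[-1.5,0,0],[0,0,0],0]
    - [[-1.5,0,0],[0,0,0],0]
    - [[-1.5,0,0],[0,0,0],0]
    - [[-1.5,0,0],[0,0,0],0]
    - [[-1.5,0,0],[0,0,0],0]
    - [[-1,0,0],[0,0,0],0]
    - [[-0.8,0,0],[0,0,0],0]
    - [[-0.5,0,0],[0,0,0],0]

```text
clock: 20.88
eef_pos: [0.5838, -0.2533, 0.0753]
tcp_rot: [-0.002, 0.017, 1.0, -0.0]
force: [-6.4, 0.7, 10.8]
width: 0.681
finger_force: 68.4
```

Run:
```python
from h import *
to([.609,-.2530,.0748],-.034)
print(state()['ft_torque'])
xs=np.arange(-.08,.06,.0005)
c,s=np.cos(-.034),np.sin(-.034)
for n in C:
    im=snapshot(n);cv2.imwrite(f"pics/s1_{n}.png",im);print(n,band(im,n,[.6833,-.2555],-.034,xs,(-.018,-.01,-.005,0,.005,.01,.018)))
```

```text
clock 20.8833 pos [ 0.5838 -0.2533  0.0753] w 0.681 F [-6.4  0.7 10.8] ff 68.4
tool x [-0.999  0.035  0.003] z [-0.003 -0.001 -1.   ]
shift cm [-2.52  0.12  0.05]
turn deg [-0.06 -0.17 -0.06]
[0.1541106  1.18072424 0.04992006]
side (array([-16. , -22.5, -25.2, -24.7, -24.5, -25. , -22.5]), np.float64(25.0))Traceback (most recent call last):
  File "<stdin>", line 7, in <module>
  File "h.py", line 56, in band
    i=b>.35*b.max();out.append((xs[i].min()+xs[i].max())/2);w=xs[i].max()-xs[i].min()
                                ~~~~~~~~~^^
    return umr_minimum(a, axis, None, out, keepdims, initial, where)
ValueError: zero-size array to reduction operation minimum which has no identity
```

Call:
drive_tool:
  increments:
    - [[-0.4,0.02,0],[0,0,0],0]
    - [[-0.6,0.03,0],[0,0,0],0]
    - [[-0.6,0,0],[0,0,0],0]
    - [[-0.4,0,0],[0,0,0],0]
    - [[-0.25,0,0],[0,0,0],0]
    - [[-0.2,0,0],[0,0,0],0]
    - [[0,0,0],[0,0,0],0]
    - [[0,0,0],[0,0,0],0]
    - [[0,0,0],[0,0,0],0]
    - [[0,0,0],[0,0,0],0]

```text
clock: 21.82
eef_pos: [0.6079, -0.2538, 0.0754]
tcp_rot: [-0.001, 0.018, 1.0, -0.001]
force: [-4.2, 0.3, 8.4]
width: 0.681
finger_force: 68.2
```

Run:
```python
from h import *
to([.609,-.2530,.0748],-.034)
print(state()['ft_torque'])
xs=np.arange(-.05,.05,.0005)
im=snapshot("side");print(band(im,"side",[.6833,-.2555],-.034,xs,(-.008,-.005,0,.005,.01,.014)))
# channel long edges (top of flanges) relative to the rail axis, far part
ex=np.array([np.cos(-.034),np.sin(-.034),0]);ey=np.array([.034,.9994,0]);o=np.array([.6833,-.2555,.099])
for nm,yy in(("L",.03),("R",-.03)):
    for a,b in((.0,.05),(.05,.1),(.0,.12)): print(nm,a,edge_off(im,"side",o+a*ex+yy*ey,o+b*ex+yy*ey,ey,.006))
print("tip",edge_off(im,"side",o+.17*ex-.025*ey-[0,0,.016],o+.17*ex+.025*ey-[0,0,.016],ex,.01))
k=5;c=proj("side",[[.6833,-.2555,.075]])[0].astype(int);b=cv2.resize(im[c[1]-55:c[1]+55,c[0]-75:c[0]+75],None,fx=k,fy=k,interpolation=2)
for P in([0,-.0215,0],[0,-.0215,-.021],[0,-.03,.02],[0,-.03,0],[0,.03,.02]):
    q=(proj("side",[o-[0,0,.02]+P[0]*ex+P[1]*ey+[0,0,P[2]]])[0]-c+[75.5,55.5])*k;cv2.circle(b,(int(q[0]),int(q[1])),2,(0,255,0),-1)
cv2.imwrite("pics/fin.png",b)
```

```text
clock 21.8167 pos [ 0.6079 -0.2538  0.0754] w 0.681 F [-4.2  0.3  8.4] ff 68.2
tool x [-0.999  0.035  0.002] z [-0.002 -0.001 -1.   ]
shift cm [-0.11  0.09  0.06]
turn deg [-0.07 -0.12 -0.07]
[0.10167722 0.75115447 0.01840224]
(array([-1.2, -0.5, -0.5, -1.2, -0.2,  1.5]), np.float64(26.0))
L 0.0 (np.float64(-1.0), np.float64(2.7))
L 0.05 (np.float64(1.5), np.float64(1.7))
L 0.0 (np.float64(1.2), np.float64(2.6))
R 0.0 (np.float64(-1.3), np.float64(2.4))
R 0.05 (np.float64(-1.8), np.float64(0.3))
R 0.0 (np.float64(-1.9), np.float64(1.8))
tip (np.float64(-2.5), np.float64(4.6))
```

View pics/fin.png

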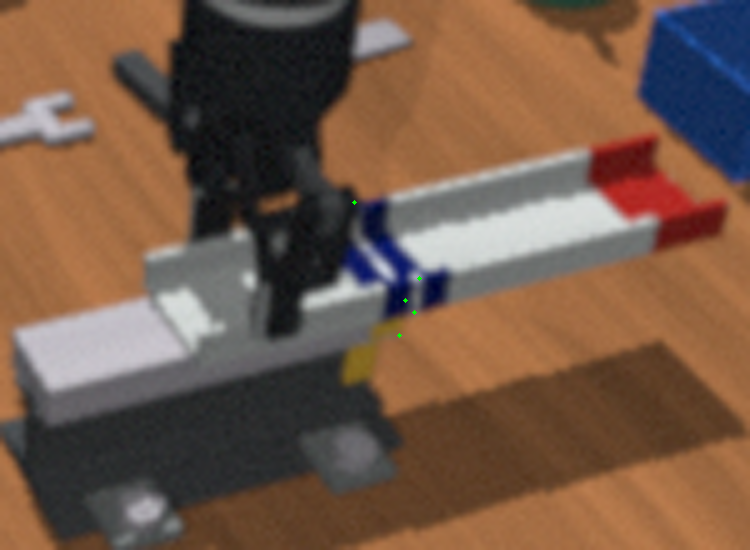

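The last picture shows the channel flat on the rail, tail gripped, and the white line at (418,292) essentially above the rail's yellow end (400,325). One more numeric check on the outer flange and the head's end edge.

Run:
```python
from h import *
yw=-.034
ex=np.array([np.cos(yw),np.sin(yw),0]);ey=np.array([.034,.9994,0]);o=np.array([.6833,-.2555,0])
f=snapshot("side").astype(float);xs=np.arange(-.025,.025,.00025)
def prof(y,z,k): 
    uv=proj("side",o+xs[:,None]*ex+y*ey+[0,0,z]);return map_coordinates(f[...,k],[uv[:,1],uv[:,0]],order=1)
for y,zs in((-.0305,(.083,.087,.09,.094)),):
    for z in zs:
        r=prof(y,z,2);i=np.where(abs(xs)<.006)[0];w=np.clip(r[i]-r[i].min()-.3*np.ptp(r[i]),0,None);print("flange line",z,round((xs[i]*w).sum()/w.sum()*1e3,2))
for y in(-.005,0,.005):
    r=prof(y,.083,2);i=np.where(abs(xs)<.007)[0];w=np.clip(r[i]-r[i].min()-.3*np.ptp(r[i]),0,None);print("floor line",y,round((xs[i]*w).sum()/w.sum()*1e3,2))
for z in(.063,.067,.071):
    r=prof(-.0215,z,2)-prof(-.0215,z,0);g=gaussian_filter(np.gradient(f[...,1][0] if 0 else prof(-.0215,z,1)),4);j=np.argsort(-abs(g))[:1];print("head end",z,xs[j]*1e3, np.round(prof(-.0215,z,1)[::20]))
```

```text
flange line 0.083 0.21
flange line 0.087 -0.32
flange line 0.09 -0.65
flange line 0.094 -0.72
floor line -0.005 -0.76
floor line 0 -0.3
floor line 0.005 -0.18
head end 0.063 [-25.] [ 95.  95.  98. 103. 100. 105. 110. 113. 112. 115.]
head end 0.067 [10.75] [ 97.  99. 103.  91.  89.  89. 102. 104.  94. 102.]
head end 0.071 [3.75] [107. 107. 104.  72.  49.  52.  88.  75.  54.  62.]
```

Call:
drive_tool:
  increments:
    - [[-0.05,0,0],[0,0,0],0]
    - [[-0.04,0,0],[0,0,0],0]
    - [[0,0,0],[0,0,0],0]
    - [[0,0,0],[0,0,0],0]
    - [[0,0,0],[0,0,0],0]
    - [[0,0,0],[0,0,0],0]
    - [[0,0,0],[0,0,0],0]
    - [[0,0,0],[0,0,0],0]
    - [[0,0,0],[0,0,0],0]
    - [[0,0,0],[0,0,0],0]

```text
clock: 22.75
eef_pos: [0.608, -0.2539, 0.0754]
tcp_rot: [-0.002, 0.018, 1.0, -0.0]
force: [-5.2, 0.4, 8.5]
width: 0.681
finger_force: 68.4
```

Run:
```python
from h import *
to([.609,-.2530,.0748],-.034)
yw=-.034
ex=np.array([np.cos(yw),np.sin(yw),0]);ey=np.array([.034,.9994,0]);o=np.array([.6833,-.2555,0])
f=snapshot("side").astype(float);xs=np.arange(-.007,.007,.00025)
for y,z in((-.0305,.087),(-.0305,.092),(-.005,.083),(0,.083),(.005,.083)):
    uv=proj("side",o+xs[:,None]*ex+y*ey+[0,0,z]);r=map_coordinates(f[...,2],[uv[:,1],uv[:,0]],order=1);w=np.clip(r-r.min()-.3*np.ptp(r),0,None);print(y,z,round((xs*w).sum()/w.sum()*1e3,2))
```

```text
clock 22.75 pos [ 0.608  -0.2539  0.0754] w 0.681 F [-5.2  0.4  8.5] ff 68.4
tool x [-0.999  0.036  0.004] z [-0.004 -0.001 -1.   ]
shift cm [-0.09  0.09  0.06]
turn deg [-0.05 -0.21 -0.09]
-0.0305 0.087 -0.33
-0.0305 0.092 -0.46
-0.005 0.083 -0.41
0 0.083 -0.2
0.005 0.083 -0.15
```

Call:
drive_tool:
  increments:
    - [[-0.08,0.02,0],[0,0,0],0]
    - [[0,0,0],[0,0,0],0]
    - [[0,0,0],[0,0,0],0]
    - [[0,0,0],[0,0,0],0]
    - [[0,0,0],[0,0,0],0]
    - [[0,0,0],[0,0,0],0]
    - [[0,0,0],[0,0,0],0]
    - [[0,0,0],[0,0,0],0]
    - [[0,0,0],[0,0,0],0]
    - [[0,0,0],[0,0,0],0]

```text
clock: 23.63
eef_pos: [0.609, -0.2538, 0.0754]
tcp_rot: [-0.002, 0.018, 1.0, -0.001]
force: [-5.0, 0.1, 7.8]
width: 0.682
finger_force: 68.3
```

Run:
```python
from h import *
to([.609,-.2530,.0748],-.034)
print(state()['joint_vel'].round(4), finish_job() if abs(state()["eef_pos"][0]-.6088)<.0009 else "no")
```

```text
clock 23.6333 pos [ 0.609  -0.2538  0.0754] w 0.682 F [-5.   0.1  7.8] ff 68.3
tool x [-0.999  0.036  0.003] z [-0.003 -0.001 -1.   ]
shift cm [0.   0.08 0.06]
turn deg [-0.07 -0.18 -0.09]
the job is handed in; nothing more can be done
[-0.0009 -0.0007  0.0004 -0.0015  0.0002  0.0015  0.0009] None
```

I handed the job in at 23.6 s: all three offcuts are in the scrap pan, and the channel lies flat along the rail with its tail gripped and the white line flush with the anvil's far end, to within about 1–2 mm by my camera measurements.

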